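# Dock the load-cell module in its calibration dock

## Task

Dock the grey load-cell module for calibration: set it between the rails of the dock, brass contacts towards the blue stop wall, push it in past the lock plunger, and press it firmly (but do not ram it) right back against the stop, compressing the sprung contact block. Keep it pressed there steadily until the slow, air-damped lock plunger at the side has crept fully home into the module's slot, then let go and withdraw; the module must stay locked, flat and fully docked. Leave the other things on the bench where they are.

Things in the scene. Friction and masses are not known exactly. Their poses are not given: they have to be found in the camera images.
- module: The load-cell module: loose grey block 70 mm long (its x), 40 mm wide (y), 48.5 mm high, 0.3 kg, a steel load button 6 mm high on top, a yellow stripe across its rear. Origin: centre of the underside, z up. Its +x end is the nose and enters the dock first. Grip it across its width above z = 24 mm: the lower part runs between the rails.
- module_nose (a point): Middle of the module's front face with the ten brass contacts: 35 mm ahead of the module's origin and 16 mm up. The lower 24 mm of both sides taper in by 9 mm over the last 24 mm of the nose.
- lock_slot (a point): Mouth of the lock slot in the module's left (+y) side, at x = -6, y = +20, z = 14 mm of the module: 11.5 mm long, 9 mm deep.
- dock: The dock, fixed: aluminium plate 12 mm thick, x -97 to +63, y -48 to +56 mm. Origin: on its underside, below where the docked module's origin belongs; x points from the open mouth to the stop wall, z up. Docked, the module has the dock's axes and lies on the plate. On the left (+y) of the left rail is the lock's sleeve, out to y = 68 mm (knob to 84, 91 pushed back), top at z = 36 mm.
- dock_seat (a point): On the plate, 12 mm above the dock's origin: the docked module's origin. Dark rails, inner faces at y = +/-21.5 mm from here, 14 mm high, run from x = -33 to +35 mm, flaring open from x = -55 mm. The blue stop wall is 73 mm wide, 42 mm high; the faces of its steel stop pads stand at x = +35 mm and meet the module's nose.
- contacts (a joint): Black sprung contact block with brass pins in the middle of the stop wall, in m: 0 = standing 7 mm proud of the stop pads, 0.007 = level with them. It pushes the module out with 5 N at first touch, 9 N at the stop.
- lock_plunger (a joint): Lock plunger, 8 mm pin pointing to -y across the channel at the dock's x = -6, z = 26 mm, in m: 0 = home (8 mm into the channel), 0.006 to 0.008 = pushed back. Air-damped: yields to the tapered nose at 10 to 20 mm/s with up to 10 N, creeps home in some 3 s while the slot faces it, that is with the module within 2 mm of the stop. Let go early and the contact block moves the module out or jams it.
- lock_knob (a point): The middle of the black knob, 19 mm wide, on the outer end of the lock plunger. It moves with the plunger: away from the sleeve, showing a red band, while the plunger is pushed back; against the sleeve, red band hidden, when it is home.
- weight_200: bystander: large cream calibration weight with a knob, 33 mm wide, 42 mm high, origin under its centre
- weight_100: bystander: silver-grey calibration weight with a knob, 27 mm wide, 35 mm high, origin under its centre
- hex_key: bystander: black hex key, 82 mm long, lying on the bench, origin under its centre
- tip_flat: bystander: small steel gauge tip with a flat round head, 24 mm wide, 19 mm high, origin under its centre
- stop_wall: The blue stop wall of the dock, with four small steel stop pads round the black contact block; bolted to the plate, its origin and axes are the dock's (see dock_seat for its size).
There are look-alikes about, which are no part of the job. There is more than one size of the module; the job needs the larger.

How it is judged:
On the way, in this order (a step that is already met when the one before it is completed fails the run):
1. the module is between the rails and has pushed the lock plunger back (value of joint lock_plunger above 0.003 m and x of module in the frame of dock above -0.035 m and z of module in the frame of dock below 0.018 m), for 0.1 s.
2. while the robot keeps the module pressed against the stop, the lock plunger comes home into its slot (value of joint lock_plunger below 0.0012 m and x of module in the frame of dock above -0.004 m and contact force between any of the fingers, the arm and module above 2 N), for 0.1 s.
At the end, for the whole second after the job is handed in: The lock plunger is home in the module's slot (within 1.2 mm), the module lies flat on the dock's plate (tilt under 0.05 rad, no more than 2.5 mm above it), within 4.5 mm of the stop and 4 mm of the middle of the rails, still pressing the contact block in by more than 2 mm, at rest and released (value of joint lock_plunger below 0.0012 m and x of module in the frame of dock between -0.0045 and 0.003 m and y of module in the frame of dock between -0.004 and 0.004 m and z of module in the frame of dock below 0.0145 m and value of joint contacts above 0.002 m and angle between module's own z axis and vertical below 0.05 rad and linear speed of module below 0.01 m/s); the robot touches nothing.
It fails at once if the module is rammed or forced: more than 45 N against the stop wall (contact force between module and stop_wall above 45 N).
It fails at once if a bystander is shifted by more than 20 mm (distance of any of weight_200, weight_100, hex_key, tip_flat from where it was at the start of the episode above 0.02 m).
It also fails if it takes over 56 s, if anything falls off the work surface, if the arm or the gripper's body presses on something with over 40 N, if the wrist force passes 120 N, or if a joint passes its speed limit or range.

## Robot

A 7-joint arm with a two-finger parallel gripper is mounted at the origin on a cart in front of the work surface, level with it; the furniture and walls round the work are solid. World frame = base frame: x ahead of the robot, y to its left, z up, the work surface at z = 0. Lengths are in m, angles in rad, forces in N, time in s.
With the tool pointing down it reaches from about 0.4 to 0.85 m from the base axis. Payload 4.5 kg.
Tool frame: the origin (TCP) lies between the finger pads; the fingertips stand r.tip_reach ahead of it and the grasp point (between the pads) lies 3 mm ahead of it (r.tip_reach is the distance from the TCP to the fingertips, in m); z points along the fingers, y is the line along which they close (so a half turn about z gives the same grasp; the last joint's range is limited). The gripper opens to 88 mm and grips with 3 to 60 N. Pads are 18 mm wide; open, the fingers measure 123 mm over their backs; the gripper's body (75 mm by 187 mm) begins 45 mm behind the grasp point.
Start: joints at [1.151, 0.689, -0.195, 1.565, 0.157, 0.902, -0.215], TCP at [0.274, -0.562, 0.261] pointing down, gripper open.
Joint ranges: [-3.01, 3.01], [-0.46, 2.08], [-1.47, 1.51], [0.13, 2.56], [-1, 4.14], [0.04, 2.09], [-2.66, 2.66]. Speed limits (rad/s): [2.57, 2.57, 3.14, 3.14, 3.14, 3.14, 3.14].

## Interface

Orientations are given as a unit quaternion [x, y, z, w].
In Python, from plant import r gives the robot as it stands.
- The arm moves only by the tool step_arm, never from a script. Its argument "motion" is a list of rows, each an object with "dp": the shift along the tool's x, y, z in mm, a list of three; "twist": the turn, a rotation vector about the tool's x, y, z in rad, a list of three; "hand": the opening, from -1 (shut) to 1 (fully open). In form: [{"dp": [dx, dy, dz], "twist": [rx, ry, rz], "hand": hand}, ...]. A call has 1 to 5 rows; each row is the pose to reach, as a shift and turn from the pose commanded when the call began, along the tool's axes at that moment; what a row does not reach only later rows make up. A row lasts 1/8 s, in which the tool goes at most 62.5 mm and 10.7 degrees, less where a joint would pass 70% of its speed; a pose out of reach is approached as far as the arm can. A call with a gripper value outside its range is refused whole. The fingers move at their own pace and stop on an object; "force" is the grip in N (left out, the last holds). Time passes only in rows, so rows that repeat a pose let the fingers close. It gives the time, the measured TCP pose, the force, the opening and the grip force at its end, in the units of the state.
- r.get_state(): the state, without advancing time (a new reading comes with each control period).
- r.snapshot(name): name is "scene" or "side" or "wrist"; returns a dict with "pixels" (420x560x3 uint8, red, green, blue), "depth" (420x560 float32, m along the optical axis (not along the pixel's ray), 0 where there is no reading), "fx", "fy", "cx", "cy" (pixels), "D" ([k1, k2, p1, p2, k3] as OpenCV has them; the pictures are not rectified), "xyz" and "orientation" of the camera in the world; the wrist camera has in their place "mount" (4x4, takes a point from camera to tool coordinates, whose origin is the TCP and whose axes are the flange's). Camera axes: x right, y down, z forward; pixel columns grow to the right and rows downward; lengths in m; the calibration is good to about 2 mm. A picture is of the moment at which its call begins: read the wrist's pose just before it.
- r.finish_job(): hands the job in; it is judged then, once.
Trained networks look in the newest picture that a camera, given by its name, has taken for a name from the list of things; names that differ only in an ending like _2 or _b are one class to them, and where a whole thing is asked for, a point or a joint stands for the part that bears it (a point fixed in the world has none). Each returns a list of dicts, best first, with "score" (0 to 1); they miss things now and then, are a little off and sometimes report something else, mostly with a low value. They report only what shows in the picture. A call takes as long as a camera call. They do not tell look-alikes from the thing itself.
- r.search_frame(camera, thing): "at" ([x, y, z] in m, in the coordinates of the camera as it stood for that picture, good to about 4 mm: the middle of the surface that is visible of it).
The state is a dict: "clock": time; "q": joint angles; "qd": joint speeds; "joint_torque": joint torques, N m; "tool_pos": TCP position; "eef_rot": TCP orientation; "contact_force": force on the tool from outside, world axes, zero at the start; "moment": the same for the moment, N m; "opening": opening from 0.0 (shut) to 1.0 (fully open); "finger_force": force on a finger pad.
Only numpy, scipy, OpenCV 4.12 (cv2) and the standard library are available. Lean on these libraries where they do the work, as an engineer would, in place of code of your own. Each camera call takes 0.05 s, during which the arm holds its last target. There are 200 camera calls.

## Working session

There is one attempt and no reset: what is moved stays moved. The work goes in short steps, Python scripts to look and compute and a tool call to move; the robot and the scene stay as the last step left them, time stands still between calls to the robot, and variables do not carry over. Pictures are saved under pics/ and viewed, at most 10 in all, crops included, and the job is handed in when it is done.

Besides the shell and the picture viewer there is one more tool, called after "Request:" by a JSON object that holds its "op" and its "data", one argument or row to a line. step_arm: Moves the arm, as the interface text tells. Its arguments: {"type":"object","properties":{"motion":{"type":"array"},"force":{"type":"number"}},"required":["motion"]}

```bash
mkdir -p pics; ls
cat > h.py <<'E'
import numpy as np, cv2
from scipy.spatial.transform import Rotation as R
from plant import r
def snap(name):
    s=r.get_state(); c=r.snapshot(name)
    T=np.eye(4)
    if name=="wrist":
        W=np.eye(4); W[:3,:3]=R.from_quat(s["eef_rot"]).as_matrix(); W[:3,3]=s["tool_pos"]; T=W@np.array(c["mount"])
    else:
        o=np.array(c["orientation"]); T[:3,:3]=R.from_quat(o).as_matrix() if o.size==4 else o.reshape(3,3); T[:3,3]=c["xyz"]
    c["T"]=T; c["K"]=np.array([[c["fx"],0,c["cx"]],[0,c["fy"],c["cy"]],[0,0,1.]]); return c
def w(c,p): return c["T"][:3,:3]@np.array(p)+c["T"][:3,3]
def px(c,P):
    p=(np.array(P)-c["T"][:3,3])@c["T"][:3,:3]
    return cv2.projectPoints(p.reshape(-1,1,3),np.zeros(3),np.zeros(3),c["K"],np.array(c["D"]))[0].reshape(-1,2)
def cloud(c):
    h,wd=c["depth"].shape; v,u=np.mgrid[:h,:wd]
    n=cv2.undistortPoints(np.stack([u,v],-1).reshape(-1,1,2).astype(np.float64),c["K"],np.array(c["D"])).reshape(h,wd,2)
    d=c["depth"]; p=np.dstack([n*d[...,None],d]); return p@c["T"][:3,:3].T+c["T"][:3,3]
def find(c,cam,things):
    for t in things:
        for d in r.search_frame(cam,t)[:4]:
            P=w(c,d["at"]); print(cam,t,round(d["score"],2),P.round(3),px(c,P)[0].round())
def save(c,n,box=None,f=1):
    i=c["pixels"][...,::-1]
    if box: i=i[box[1]:box[3],box[0]:box[2]]
    cv2.imwrite("pics/"+n+".png",cv2.resize(i,None,fx=f,fy=f,interpolation=cv2.INTER_CUBIC))
E
python3 - <<'E'
from h import *
print({k:np.round(v,3) for k,v in r.get_state().items()}, r.tip_reach)
a=[]
for n in("scene","side"):
    c=snap(n); print(c["T"].round(3)); find(c,n,["module","module_nose","lock_slot","dock","lock_knob","stop_wall","weight_200","weight_100","hex_key","tip_flat"]); save(c,n,f=1.4); np.save(n+"_cl.npy",cloud(c))
E
```

```text
pics
{'clock': np.float64(0.0), 'q': array([ 1.151,  0.69 , -0.194,  1.566,  0.157,  0.903, -0.215]), 'qd': array([ 0.001, -0.002, -0.001, -0.   ,  0.   ,  0.002, -0.002]), 'joint_torque': array([ 1.0000e-03, -5.2757e+01, -1.2670e+00, -1.5343e+01, -5.3000e-02,
        7.0000e-03,  0.0000e+00]), 'tool_pos': array([ 0.274, -0.561,  0.26 ]), 'eef_rot': array([ 0.974,  0.225, -0.   , -0.001]), 'contact_force': array([ 0.128, -0.802,  0.231]), 'moment': array([-0.018, -0.035, -0.03 ]), 'finger_force': np.float64(0.0), 'opening': np.float64(1.002)} 0.022
[[ 0.512 -0.65   0.562  0.066]
 [-0.859 -0.376  0.348 -0.243]
 [-0.015 -0.661 -0.751  0.7  ]
 [ 0.     0.     0.     1.   ]]
scene module 0.69 [0.466 0.269 0.046] [174. 197.]
scene module 0.68 [0.599 0.062 0.035] [289. 196.]
scene module 0.6 [0.563 0.194 0.035] [229. 185.]
scene module 0.4 [0.547 0.122 0.031] [252. 203.]
scene module_nose 0.88 [0.464 0.267 0.045] [173. 198.]
scene module_nose 0.8 [0.556 0.191 0.034] [229. 188.]
scene lock_slot 0.73 [0.466 0.267 0.044] [174. 198.]
scene lock_slot 0.58 [0.555 0.193 0.035] [227. 187.]
scene d
[... 671 characters left out ...]
72 0.289 0.043] [286. 262.]
side module 0.62 [0.564 0.207 0.032] [254. 238.]
side module_nose 0.83 [0.472 0.291 0.043] [285. 263.]
side module_nose 0.69 [0.567 0.209 0.026] [252. 240.]
side lock_slot 0.76 [0.471 0.289 0.044] [286. 262.]
side lock_slot 0.6 [0.565 0.207 0.033] [253. 238.]
side dock 0.64 [0.549 0.083 0.014] [273. 218.]
side lock_knob 0.44 [0.546 0.131 0.03 ] [269. 222.]
side stop_wall 0.69 [0.551 0.079 0.013] [272. 217.]
side stop_wall 0.52 [0.611 0.091 0.043] [248. 206.]
side weight_200 0.59 [0.67  0.118 0.024] [223. 215.]
side weight_200 0.5 [0.689 0.146 0.026] [212. 220.]
side weight_100 0.59 [0.67  0.118 0.024] [223. 215.]
side weight_100 0.5 [0.689 0.146 0.026] [212. 220.]
```

View pics/scene.png

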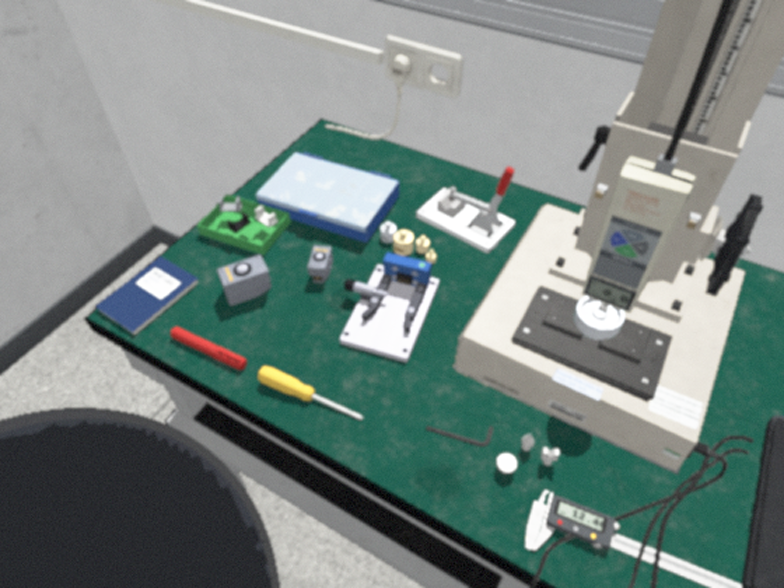

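View pics/side.png

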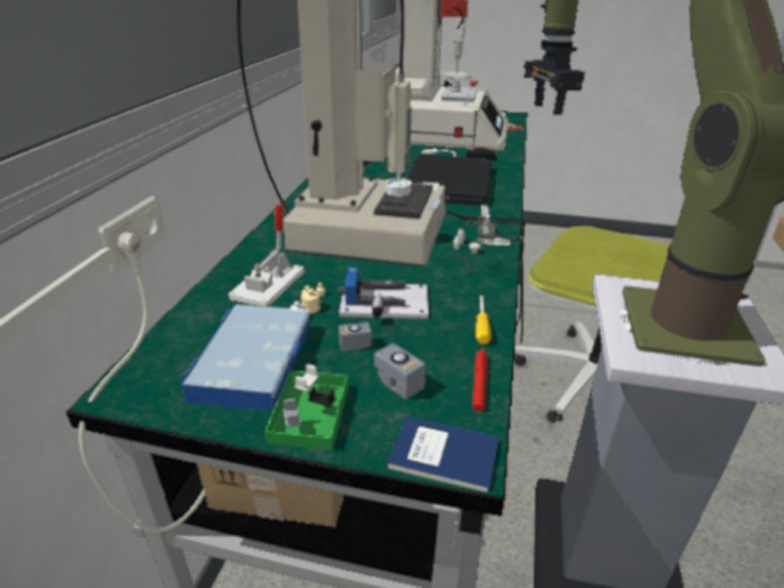

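The larger grey module is at scene px (174,198), i.e. (243,280) in the enlarged view. The look-alike at (229,187) is clearly smaller. The dock is at (279,223), with its blue wall at the far end. I'll confirm with one crop and measure the cloud.

Run:
```python
from h import *
c=snap("scene"); save(c,"crop1",(140,165,330,265),4)
for n in("scene","side"):
    P=np.load(n+"_cl.npy").reshape(-1,3)
    t=P[(P[:,2]<.003)&(P[:,2]>-.01)&(abs(P[:,0]-.5)<.1)&(abs(P[:,1]-.15)<.2)]; print(n,"table z",t[:,2].mean().round(4),len(t))
    for nm,x,y in(("big",.47,.28),("small",.56,.2)):
        m=P[(abs(P[:,0]-x)<.06)&(abs(P[:,1]-y)<.045)&(P[:,2]>.008)&(P[:,2]<.07)]
        print(nm,m.min(0).round(3),m.max(0).round(3))
        hi=m[m[:,2]>np.percentile(m[:,2],97)-.016]; print(" top",cv2.minAreaRect(hi[:,:2].astype(np.float32)),np.median(hi[:,2]).round(4),"all",cv2.minAreaRect(m[:,:2].astype(np.float32)))
    d=P[(abs(P[:,0]-.56)<.12)&(abs(P[:,1]-.07)<.09)&(P[:,2]>.007)&(P[:,2]<.018)]
    print("plate",cv2.minAreaRect(d[:,:2].astype(np.float32)))
    d=P[(abs(P[:,0]-.6)<.06)&(abs(P[:,1]-.07)<.06)&(P[:,2]>.044)&(P[:,2]<.07)]
    print("wall",len(d),d.mean(0).round(4),cv2.minAreaRect(d[:,:2].astype(np.float32)))
```

```text
scene table z 0.0003 9497
big [0.434 0.24  0.008] [0.511 0.312 0.054]
 top ((0.4741816520690918, 0.277005136013031), (0.043732430785894394, 0.0717414990067482), 56.82210922241211) 0.0466 all ((0.4741213619709015, 0.2770300805568695), (0.04372848570346832, 0.07187023013830185), 56.85222625732422)
small [0.538 0.176 0.008] [0.595 0.22  0.039]
 top ((0.5660315752029419, 0.19839885830879211), (0.05203410983085632, 0.029491709545254707), 23.489030838012695) 0.0328 all ((0.5659511685371399, 0.19852864742279053), (0.0523102805018425, 0.029422380030155182), 24.196590423583984)
plate ((0.5809829831123352, 0.06883130967617035), (0.232172429561615, 0.12025069445371628), 13.5460844039917)
wall 308 [0.6084 0.0623 0.0511] ((0.6100462079048157, 0.06379565596580505), (0.02187434211373329, 0.07288731634616852), 11.194070816040039)
side table z 0.0024 492
big [0.437 0.245 0.008] [0.514 0.312 0.058]
 top ((0.47471389174461365, 0.27681660652160645), (0.04211883991956711, 0.07225680351257324), 56.23644256591797) 0.0507 all ((0.4747284948825836, 0.2768020033836365), (0.04215098172426224, 0.0722561627626419), 56.3184814453125)
small [0.525 0.179 0.008] [0.592 0.223 0.042]
 top ((0.5662024021148682, 0.19966381788253784), (0.050530217587947845, 0.03105548955500126), 22.286060333251953) 0.0374 all ((0.5583630204200745, 0.1964222639799118), (0.06773331016302109, 0.03119407780468464), 22.561878204345703)
plate ((0.558577299118042, 0.09503655135631561), (0.2491254061460495, 0.15653499960899353), 16.723278045654297)
wall 139 [0.6084 0.0721 0.0535] ((0.6103171706199646, 0.06545856595039368), (0.01997387781739235, 0.07619718462228775), 11.04230785369873)
```

View pics/crop1.png

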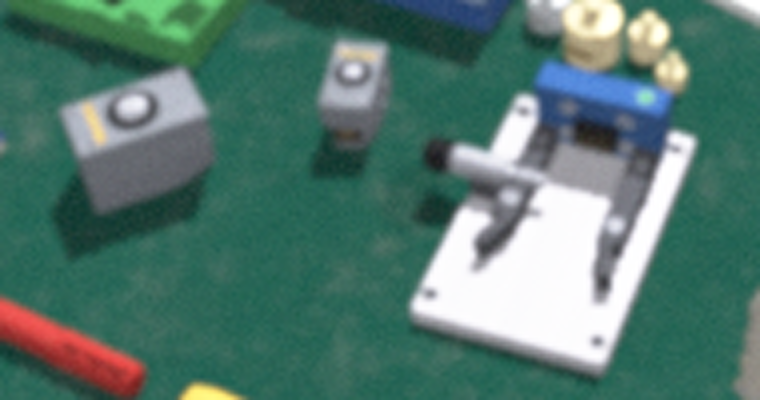

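```bash
cat >> h.py <<'E'
def go(x,y,z,yaw):
    "move to TCP x,y,z (m) with tool x at yaw deg, tool pointing down"
    s=r.get_state(); A=R.from_quat(s["eef_rot"]); B=R.from_euler('z',yaw,degrees=True)*R.from_euler('x',180,degrees=True)
    print("dp",(A.inv().apply(np.array([x,y,z])-s["tool_pos"])*1000).round(1),"twist",(A.inv()*B).as_rotvec().round(3),"t",round(float(s["clock"]),2))
E
python3 - <<'E'
from h import *
for n in("scene","side"):
    P=np.load(n+"_cl.npy").reshape(-1,3)
    for y in np.arange(-.6,.35,.1):
        m=P[(P[:,0]>.25)&(P[:,0]<.75)&(abs(P[:,1]-y)<.05)&(P[:,2]>.15)]
        if len(m)>20: print(n,y.round(2),"min x",np.percentile(m[:,0],1).round(3),"zmax",m[:,2].max().round(3))
go(.42,-.2,.30,60); go(.42,-.2,.30,86)
E
```

```text
scene -0.3 min x 0.569 zmax 0.478
scene -0.2 min x 0.564 zmax 0.507
scene -0.1 min x 0.729 zmax 0.283
side -0.6 min x 0.273 zmax 0.493
side -0.5 min x 0.25 zmax 0.496
side -0.3 min x 0.568 zmax 0.382
side -0.2 min x 0.567 zmax 0.504
side -0.1 min x 0.729 zmax 0.287
dp [ 289.8 -261.1  -39.3] twist [ 0.    -0.    -0.593] t 1.15
dp [ 289.8 -261.1  -39.3] twist [ 0.     0.    -1.047] t 1.15
```

Request:
{"op": "step_arm", "data": {
  "motion": [
    {"dp": [54, -54, -20], "twist": [0, 0, -0.18], "hand": 1},
    {"dp": [110, -108, -40], "twist": [0, 0, -0.36], "hand": 1},
    {"dp": [165, -160, -40], "twist": [0, 0, -0.54], "hand": 1},
    {"dp": [220, -212, -40], "twist": [0, 0, -0.72], "hand": 1},
    {"dp": [275, -262, -40], "twist": [0, 0, -0.9], "hand": 1}
  ]
}}

```text
clock: 1.78
tool_pos: [0.3811, -0.2708, 0.3003]
eef_rot: [0.778, 0.629, 0.0, 0.001]
contact_force: [1.0, -0.3, -0.6]
opening: 0.999
finger_force: 0.0
```

Run:
```python
from h import *
s=r.get_state(); print(s["tool_pos"],s["q"].round(2)); go(.47,.17,.30,147)
```

```text
[ 0.38109499 -0.27080172  0.30031413] [ 0.84  0.46 -0.48  1.96  0.29  0.79 -0.01]
dp [449.6  -5.6  -0. ] twist [ 1.000e-03  1.000e-03 -1.206e+00] t 1.77
```

Request:
{"op": "step_arm", "data": {
  "motion": [
    {"dp": [62, 0, 0], "twist": [0, 0, -0.18], "hand": 1},
    {"dp": [124, -1, 0], "twist": [0, 0, -0.36], "hand": 1},
    {"dp": [186, -2, 0], "twist": [0, 0, -0.54], "hand": 1},
    {"dp": [248, -3, 0], "twist": [0, 0, -0.72], "hand": 1},
    {"dp": [310, -4, 0], "twist": [0, 0, -0.9], "hand": 1}
  ]
}}

```text
clock: 2.4
tool_pos: [0.4437, 0.0328, 0.3001]
eef_rot: [0.427, 0.904, 0.0, 0.001]
contact_force: [1.1, 0.2, 0.0]
opening: 1.0
finger_force: 0.0
```

Run:
```python
from h import *
s=r.get_state(); print(s["tool_pos"],s["q"].round(2)); go(.47,.17,.30,147)
```

```text
[0.44370168 0.0328261  0.30007997] [ 0.32  0.47 -0.74  2.01  0.44  0.82  0.02]
dp [ 89.3 107.4   0. ] twist [ 0.     0.001 -0.307] t 2.4
```

Request:
{"op": "step_arm", "data": {
  "motion": [
    {"dp": [40, 48, 0], "twist": [0, 0, -0.15], "hand": 1},
    {"dp": [75, 92, 0], "twist": [0, 0, -0.31], "hand": 1},
    {"dp": [89, 107, 0], "twist": [0, 0, -0.31], "hand": 1},
    {"dp": [89, 107, 0], "twist": [0, 0, -0.31], "hand": 1}
  ]
}}

```text
clock: 2.9
tool_pos: [0.47, 0.1694, 0.2998]
eef_rot: [0.283, 0.959, 0.001, -0.0]
contact_force: [0.2, -0.8, -0.0]
opening: 1.002
finger_force: 0.0
```

Run:
```python
from h import *
c=snap("wrist"); print(c["T"].round(3)); find(c,"wrist",["module","module_nose","dock","stop_wall","lock_knob"]); save(c,"w1",f=1.4); 
P=cloud(c).reshape(-1,3); np.save("w1.npy",P)
def rect(t,x,y,rx,ry,z0,z1):
    m=P[(abs(P[:,0]-x)<rx)&(abs(P[:,1]-y)<ry)&(P[:,2]>z0)&(P[:,2]<z1)]
    if len(m)>9: print(t,len(m),m[:,2].mean().round(4),np.round(np.concatenate([np.ravel(q) for q in cv2.minAreaRect(m[:,:2].astype(np.float32))]),4))
rect("table",.5,.15,.1,.1,-.02,.006); rect("big",.474,.277,.06,.06,.035,.053); rect("wall",.61,.065,.06,.06,.047,.065); rect("plate",.56,.07,.13,.09,.008,.016)
```

```text
[[ 0.544  0.809  0.223  0.413]
 [ 0.839 -0.524 -0.144  0.207]
 [ 0.001  0.265 -0.964  0.423]
 [ 0.     0.     0.     1.   ]]
wrist module 0.89 [0.468 0.278 0.048] [363. 122.]
wrist module 0.7 [0.564 0.198 0.031] [341. 227.]
wrist module_nose 0.65 [0.563 0.202 0.034] [344. 226.]
wrist dock 0.91 [0.542 0.066 0.009] [242. 261.]
wrist stop_wall 0.8 [0.595 0.096 0.041] [284. 292.]
wrist stop_wall 0.65 [0.471 0.277 0.05 ] [365. 125.]
wrist lock_knob 0.79 [0.552 0.13  0.03 ] [288. 248.]
table 18906 0.0014 [0.5    0.15   0.2    0.2    0.0078]
big 2483 0.0478 [4.74800e-01 2.78700e-01 4.07000e-02 6.97000e-02 5.66709e+01]
wall 111 0.0517 [ 0.6098  0.0657  0.0164  0.0746 13.3788]
plate 5630 0.0113 [ 0.5774  0.0637  0.2184  0.1049 10.8607]
```

View pics/w1.png

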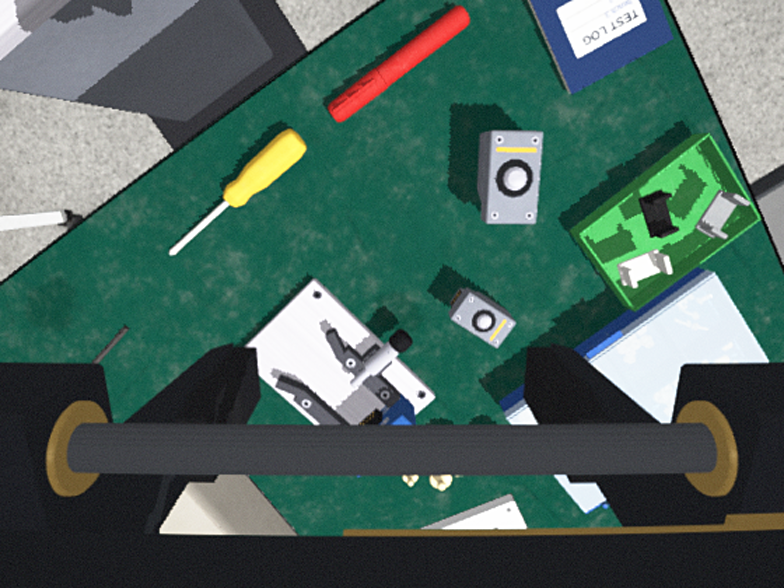

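The larger module is at wrist px (366,127), with its yellow stripe at the upper (rear) end and its nose pointing image-down (world yaw about -33°). The dock's near corners show at px (225,199), (175,249) and (312,288). I'll get the dock pose from its corners in two views.

Run:
```python
from h import *
def ray(c,uv,z):
    n=cv2.undistortPoints(np.array(uv,float).reshape(-1,1,2),c["K"],np.array(c["D"])).reshape(-1,2)
    d=np.c_[n,np.ones(len(n))]@c["T"][:3,:3].T; o=c["T"][:3,3]; return o+d*((z-o[2])/d[:,2])[:,None]
def fit(D,W):
    D=np.array(D,float);d=D-D.mean(0);e=W[:,:2]-W[:,:2].mean(0)
    a=np.arctan2((d[:,0]*e[:,1]-d[:,1]*e[:,0]).sum(),(d*e).sum()); M=np.array([[np.cos(a),-np.sin(a)],[np.sin(a),np.cos(a)]])
    t=W[:,:2].mean(0)-M@D.mean(0); print("origin",t.round(4),"yaw",np.degrees(a).round(2),"res mm",((D@M.T+t-W[:,:2])*1000).round(1).tolist())
for n,uv,D in(("wrist",[(225,199),(175,249),(312,288)],[(-97,56),(-97,-48),(63,56)]),
  ("scene",[(140+525/4,165+97/4),(140+693/4,165+135/4),(140+412/4,165+308/4),(140+603/4,165+363/4)],[(63,56),(63,-48),(-97,56),(-97,-48)])):
    c=snap(n); g=cv2.cvtColor(c["pixels"],cv2.COLOR_RGB2GRAY)
    q=cv2.cornerSubPix(g,np.array(uv,np.float32).reshape(-1,1,2),(4,4),(-1,-1),(3,50,.01)).reshape(-1,2); print(n,q.round(1).tolist())
    fit(np.array(D)/1000,ray(c,q,.012)); fit(np.array(D)/1000,ray(c,uv,.012))
go(.4747,.2785,.11,146.7); go(.4747,.2785,.050,146.7)
```

```text
wrist [[226.3000030517578, 197.5], [176.5, 247.3000030517578], [312.0, 288.0]]
origin [0.5671 0.056 ] yaw 7.28 res mm [[3.1, 4.7], [-2.1, -6.5], [-1.0, 1.8]]
origin [0.5678 0.0547] yaw 8.03 res mm [[2.6, 4.5], [-1.4, -5.8], [-1.2, 1.3]]
scene [[272.20001220703125, 187.6999969482422], [313.6000061035156, 199.3000030517578], [241.6999969482422, 241.60000610351562], [290.5, 256.5]]
origin [0.5669 0.0541] yaw 9.93 res mm [[-2.2, 1.8], [0.3, -2.6], [1.2, -0.3], [0.8, 1.1]]
origin [0.5665 0.0541] yaw 11.18 res mm [[1.1, 3.5], [-0.4, -2.6], [-0.7, 0.2], [-0.0, -1.1]]
dp [ 57.6  96.2 189.7] twist [-0.     0.001  0.002] t 3.3
dp [ 57.6  96.2 249.7] twist [-0.     0.001  0.002] t 3.3
```

Request:
{"op": "step_arm", "data": {
  "motion": [
    {"dp": [28, 48, 50], "twist": [0, 0, 0], "hand": 0.6},
    {"dp": [57, 95, 95], "twist": [0, 0, 0], "hand": 0.6},
    {"dp": [57.6, 96.2, 150], "twist": [0, 0, 0], "hand": 0.6},
    {"dp": [57.6, 96.2, 190], "twist": [0, 0, 0], "hand": 0.6},
    {"dp": [57.6, 96.2, 190], "twist": [0, 0, 0], "hand": 0.6}
  ]
}}

```text
clock: 3.92
tool_pos: [0.4727, 0.2781, 0.1071]
eef_rot: [0.285, 0.959, -0.003, -0.002]
contact_force: [0.2, -0.1, -0.0]
opening: 0.797
finger_force: 0.0
```

Run:
```python
from h import *
c=snap("wrist"); save(c,"w2",f=1.4)
P=cloud(c).reshape(-1,3)
m=P[(abs(P[:,0]-.474)<.06)&(abs(P[:,1]-.277)<.06)&(P[:,2]>.040)&(P[:,2]<.052)]
print(len(m),m[:,2].mean(),cv2.minAreaRect(m[:,:2].astype(np.float32)))
go(.4747,.2785,.050,146.7)
```

```text
7601 0.047942065648369496 ((0.47475671768188477, 0.2787126898765564), (0.04019194468855858, 0.06981205195188522), 56.701351165771484)
dp [-1.   0.1 59.3] twist [-0.002 -0.001  0.003] t 3.98
```

View pics/w2.png

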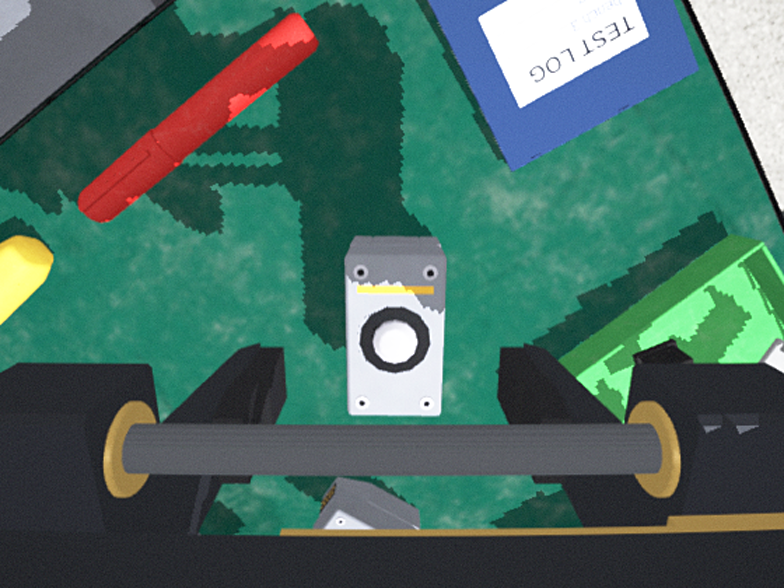

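Module measured at 40 × 70 mm, top at 48 mm, centred between the fingers (wrist px 283,235). Descend and grip.

Request:
{"op": "step_arm", "data": {
  "motion": [
    {"dp": [-1, 0, 10], "twist": [-0.002, -0.001, 0.003], "hand": 0.25},
    {"dp": [-1, 0, 40], "twist": [-0.002, -0.001, 0.003], "hand": 0.25},
    {"dp": [-1, 0, 59], "twist": [-0.002, -0.001, 0.003], "hand": 0.25},
    {"dp": [-1, 0, 59], "twist": [-0.002, -0.001, 0.003], "hand": 0.25}
  ]
}}

```text
clock: 4.47
tool_pos: [0.4757, 0.2788, 0.0512]
eef_rot: [0.287, 0.958, 0.001, 0.001]
contact_force: [-0.5, 0.3, -0.2]
opening: 0.624
finger_force: 0.0
```

Request:
{"op": "step_arm", "data": {
  "motion": [
    {"dp": [0, 0, 0], "twist": [0, 0, 0], "hand": -0.5},
    {"dp": [0, 0, 0], "twist": [0, 0, 0], "hand": -0.5},
    {"dp": [0, 0, 0], "twist": [0, 0, 0], "hand": -0.5},
    {"dp": [0, 0, 0], "twist": [0, 0, 0], "hand": -0.5}
  ],
  "force": 40
}}

```text
clock: 4.97
tool_pos: [0.4758, 0.2789, 0.052]
eef_rot: [0.287, 0.958, 0.001, 0.002]
contact_force: [-1.6, -1.7, 7.9]
opening: 0.451
finger_force: 40.0
```

Run:
```python
from h import *
go(.63,.066,.29,190.5)
```

```text
dp [-246.4  -92.6 -237.6] twist [ 0.002  0.003 -0.765] t 4.97
```

Request:
{"op": "step_arm", "data": {
  "motion": [
    {"dp": [0, 0, -40], "twist": [0, 0, 0], "hand": -0.5},
    {"dp": [0, 0, -100], "twist": [0, 0, 0], "hand": -0.5},
    {"dp": [-30, -11, -140], "twist": [0, 0, -0.15], "hand": -0.5},
    {"dp": [-75, -28, -175], "twist": [0, 0, -0.33], "hand": -0.5},
    {"dp": [-120, -45, -210], "twist": [0, 0, -0.5], "hand": -0.5}
  ]
}}

```text
clock: 5.6
tool_pos: [0.5501, 0.1752, 0.2611]
eef_rot: [0.04, 0.999, 0.0, 0.001]
contact_force: [0.9, 0.4, -4.5]
opening: 0.45
finger_force: 40.0
```

Run:
```python
from h import *
go(.63,.066,.29,190.5)
```

```text
dp [ -88.4 -102.5  -28.8] twist [ 0.001  0.002 -0.262] t 5.6
```

Request:
{"op": "step_arm", "data": {
  "motion": [
    {"dp": [-35, -40, -14], "twist": [0, 0, -0.13], "hand": -0.5},
    {"dp": [-70, -80, -28], "twist": [0, 0, -0.26], "hand": -0.5},
    {"dp": [-88, -102, -29], "twist": [0, 0, -0.26], "hand": -0.5},
    {"dp": [-88, -102, -29], "twist": [0, 0, -0.26], "hand": -0.5},
    {"dp": [-88, -102, -29], "twist": [0, 0, -0.26], "hand": -0.5}
  ]
}}

```text
clock: 6.22
tool_pos: [0.6276, 0.0684, 0.2886]
eef_rot: [-0.088, 0.996, 0.001, 0.0]
contact_force: [-0.6, 0.6, -3.9]
opening: 0.447
finger_force: 40.0
```

Run:
```python
from h import *
c=snap("wrist"); save(c,"w3",f=1.4); print(c["T"].round(3)); find(c,"wrist",["dock","stop_wall","lock_knob","module"])
np.save("w3.npy",cloud(c))
P=cloud(c).reshape(-1,3)
m=P[(abs(P[:,0]-.54)<.14)&(abs(P[:,1]-.06)<.09)&(P[:,2]>.008)&(P[:,2]<.016)]
print(len(m),m[:,2].mean(),cv2.minAreaRect(m[:,:2].astype(np.float32)),r.get_state()["q"].round(2))
```

```text
[[-0.175  0.949  0.262  0.56 ]
 [ 0.985  0.168  0.047  0.057]
 [ 0.001  0.266 -0.964  0.412]
 [ 0.     0.     0.     1.   ]]
wrist dock 0.68 [0.551 0.057 0.009] [281. 104.]
wrist stop_wall 0.86 [0.607 0.067 0.054] [280. 161.]
wrist stop_wall 0.26 [0.594 0.062 0.037] [277. 145.]
wrist lock_knob 0.77 [0.549 0.127 0.029] [345. 115.]
wrist module 0.97 [0.569 0.195 0.034] [402. 144.]
wrist module 0.77 [0.612 0.066 0.288] [278. 252.]
wrist module 0.52 [0.607 0.068 0.052] [281. 161.]
9430 0.011335890471787844 ((0.5803035497665405, 0.06586748361587524), (0.227548286318779, 0.11304730921983719), 14.834716796875) [ 0.3   0.82 -0.97  1.49  0.7   1.2   0.97]
```

View pics/w3.png

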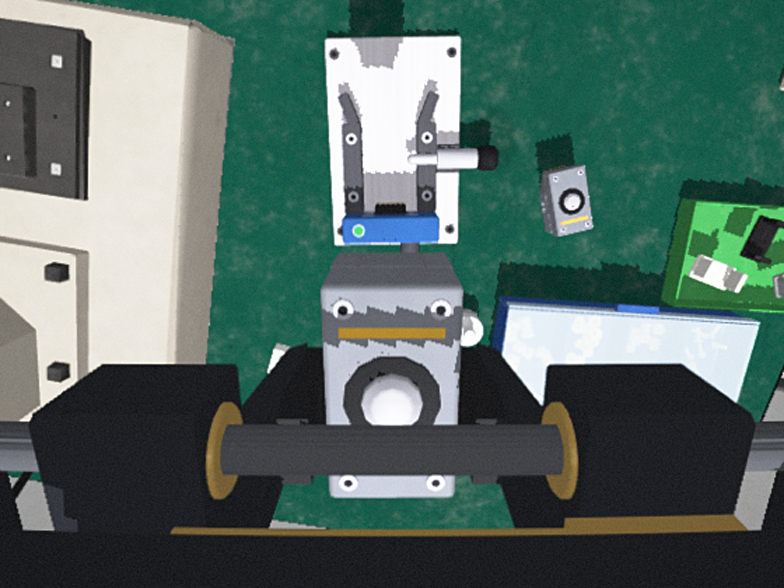

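The dock shows squarely at wrist px (281,104): mouth corners (232,27) and (328,27), wall (279,162), plunger in the channel at (297,113). The held module (px 281,265) has its stripe towards the mouth, so its nose faces the wall. Now fitting both.

Run:
```python
from h import *
C=np.load("w3.npy"); v,u=np.mgrid[:420,:560]
box=(u>225)&(u<345)&(v>20)&(v<182)
m=(box&(C[...,2]>.007)&(C[...,2]<.017)).astype(np.uint8)
n,l,st,_=cv2.connectedComponentsWithStats(m); k=1+np.argmax(st[1:,4]); 
pts=C[l==k]; rc=cv2.minAreaRect(pts[:,:2].astype(np.float32)); print("plate",rc,pts[:,2].mean())
# edges: per image row leftmost/rightmost plate pts -> lines
L=[];Rr=[];T=[]
for y in range(30,170):
    x=np.where(l[y]==k)[0]
    if len(x)>5: L.append(C[y,x[0],:2]); Rr.append(C[y,x[-1],:2])
for x in range(236,325):
    y=np.where(l[:,x]==k)[0]
    if len(y): T.append(C[y[0],x,:2])
for nm,Q in(("right(-y)",L),("left(+y)",Rr),("mouth",T)):
    a,b,x0,y0=cv2.fitLine(np.array(Q,np.float32),cv2.DIST_HUBER,0,.001,.001).ravel(); print(nm,"angle",np.degrees(np.arctan2(b,a)).round(2),"pt",x0.round(4),y0.round(4))
w_=C[box&(C[...,2]>.045)&(C[...,2]<.065)]; print("wall",len(w_),w_[:,2].mean().round(4),cv2.minAreaRect(w_[:,:2].astype(np.float32)))
# rails z ~ .026 dark
px_=C[(u>235)&(u<330)&(v>70)&(v<148)&(C[...,2]>.022)&(C[...,2]<.030)]
th=np.radians(11); A=np.array([[np.cos(th),np.sin(th)],[-np.sin(th),np.cos(th)]])
q=(px_[:,:2]-[.567,.0545])@A.T*1000
for x0 in range(-60,40,8):
    s=q[(q[:,0]>=x0)&(q[:,0]<x0+8)]
    if len(s)>5: p=s[s[:,1]>0][:,1]; n_=s[s[:,1]<0][:,1]; print(x0,"L inner/outer",np.percentile(p,[3,97]).round(1) if len(p) else"","R",np.percentile(n_,[3,97]).round(1) if len(n_) else "")
# held module top
z=C[(u>220)&(u<340)&(v>195)&(v<360)&(C[...,2]>.275)&(C[...,2]<.292)]
print("mod",len(z),z[:,2].mean().round(4),cv2.minAreaRect(z[:,:2].astype(np.float32)), r.get_state()["tool_pos"],R.from_quat(r.get_state()["eef_rot"]).as_matrix()[:,0])
```

```text
plate ((0.5497846007347107, 0.058037541806697845), (0.16021966934204102, 0.10492534190416336), 11.337028503417969) 0.011323416559854926
right(-y) angle 11.02 pt 0.5554 0.0066
left(+y) angle -23.04 pt 0.5345 0.0871
mouth angle -78.66 pt 0.4739 0.0339
wall 1366 0.0531 ((0.6115639805793762, 0.06580294668674469), (0.020350797101855278, 0.07258033007383347), 11.182068824768066)
-52 L inner/outer [30.1 39.2] R [-34.6 -25. ]
-44 L inner/outer [27.9 37.3] R [-31.5 -22.1]
-36 L inner/outer [24.7 38.6] R [-33.  -19.2]
-28 L inner/outer [24.7 38.6] R [-33.3 -19.4]
-20 L inner/outer [24.7 56. ] R [-33.7 -19.6]
-12 L inner/outer [18.  52.9] R [-32.9 -18.9]
-4 L inner/outer [19.7 56.3] R [-33.2 -19.1]
4 L inner/outer [24.6 55.2] R [-33.5 -19.2]
12 L inner/outer [24.6 38.9] R [-33.  -19.5]
20 L inner/outer [24.5 39. ] R [-33.1 -19.7]
28 L inner/outer [ 4.8 39.1] R [-33.3  -6.3]
mod 12400 0.2848 ((0.6274756789207458, 0.06977590918540955), (0.07050584256649017, 0.050576936453580856), 10.204780578613281) [0.62812374 0.06856611 0.28890814] [-0.98447849 -0.17549303 -0.00207279]
```

```bash
cat >> h.py <<'E'
O=np.array([.5674,.0563]); YAW=11.15
def dk(x,y,z):
    "TCP so that module is at dock x,y mm and z mm above the plate"
    t=np.radians(YAW); c,s=np.cos(t),np.sin(t); x=(x+.5)/1000; y/=1000
    go(O[0]+c*x-s*y,O[1]+s*x+c*y,.064+z/1000,180+YAW)
def where():
    s=r.get_state(); t=np.radians(YAW); d=s["tool_pos"][:2]-O
    f=s["contact_force"]; R2=np.array([[np.cos(t),np.sin(t)],[-np.sin(t),np.cos(t)]])
    print("mod dock xyz mm",(R2@d*1000-[.5,0]).round(1),((s["tool_pos"][2]-.064)*1000).round(1),"F dock",(R2@f[:2]).round(1),f[2].round(1))
E
python3 - <<'E'
from h import *
where(); dk(-84,0,60); dk(-84,0,1.5)
E
```

```text
mod dock xyz mm [61.4  0.3] 224.9 F dock [ 0.3 -0.3] -2.4
dp [145.8  -3.  164.6] twist [ 0.001  0.002 -0.018] t 6.47
dp [145.9  -3.1 223.1] twist [ 0.001  0.002 -0.018] t 6.47
```

Request:
{"op": "step_arm", "data": {
  "motion": [
    {"dp": [50, -1, 30], "twist": [0, 0, -0.018], "hand": -0.5},
    {"dp": [105, -2, 60], "twist": [0, 0, -0.018], "hand": -0.5},
    {"dp": [145.8, -3, 110], "twist": [0.001, 0.002, -0.018], "hand": -0.5},
    {"dp": [145.8, -3, 165], "twist": [0.001, 0.002, -0.018], "hand": -0.5},
    {"dp": [145.8, -3, 165], "twist": [0.001, 0.002, -0.018], "hand": -0.5}
  ]
}}

```text
clock: 7.1
tool_pos: [0.4838, 0.0389, 0.1214]
eef_rot: [-0.097, 0.995, -0.001, -0.003]
contact_force: [-0.1, 0.2, -3.9]
opening: 0.449
finger_force: 40.0
```

Request:
{"op": "step_arm", "data": {
  "motion": [
    {"dp": [0, 0, 0], "twist": [0, 0, 0], "hand": -0.5},
    {"dp": [0, 0, 0], "twist": [0, 0, 0], "hand": -0.5}
  ]
}}

```text
clock: 7.35
tool_pos: [0.4877, 0.0404, 0.1255]
eef_rot: [-0.096, 0.995, 0.0, 0.002]
contact_force: [0.1, 0.4, -2.6]
opening: 0.452
finger_force: 40.0
```

Run:
```python
from h import *
where(); dk(-84,0,3); c=snap("wrist"); save(c,"w4",f=1.4)
```

```text
mod dock xyz mm [-81.7  -0.2] 61.5 F dock [0.2 0.4] -2.6
dp [ 2.5  0.2 58.5] twist [ 0.     0.005 -0.003] t 7.35
```

View pics/w4.png

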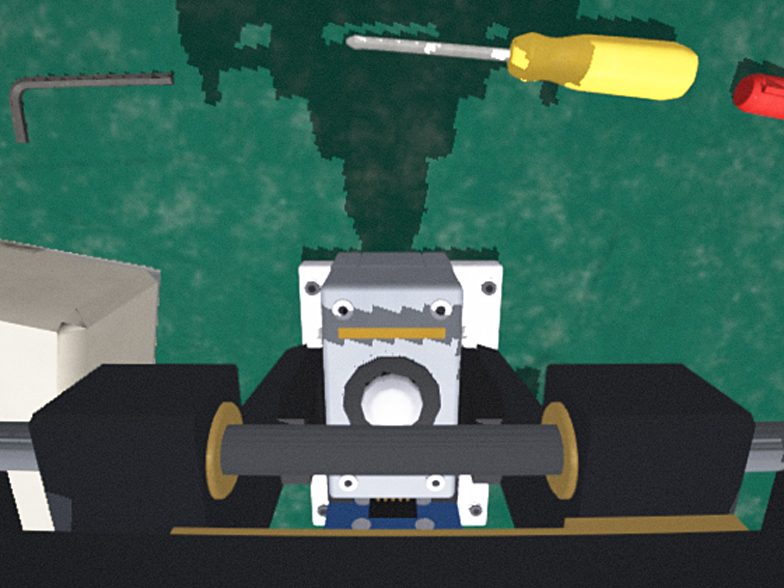

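Module (px 280) and contact block (px 281) are in line, and the plate edges at px 214/359 agree. Descend.

Request:
{"op": "step_arm", "data": {
  "motion": [
    {"dp": [1.5, 0, 25], "twist": [0, 0.002, 0], "hand": -0.5},
    {"dp": [2, 0, 50], "twist": [0, 0.002, 0], "hand": -0.5},
    {"dp": [2, 0, 58], "twist": [0, 0.002, 0], "hand": -0.5},
    {"dp": [2, 0, 58], "twist": [0, 0.002, 0], "hand": -0.5},
    {"dp": [2, 0, 58], "twist": [0, 0.002, 0], "hand": -0.5}
  ]
}}

```text
clock: 8.02
tool_pos: [0.4847, 0.0393, 0.0664]
eef_rot: [-0.096, 0.995, -0.0, 0.0]
contact_force: [1.3, -0.5, -2.7]
opening: 0.45
finger_force: 40.0
```

Run:
```python
from h import *
where(); dk(-84,0,0)
```

```text
mod dock xyz mm [-85.   -0.7] 2.4 F dock [ 1.1 -0.8] -2.7
dp [-1.   0.7  2.4] twist [-0.     0.    -0.002] t 8.03
```

Request:
{"op": "step_arm", "data": {
  "motion": [
    {"dp": [-1, 0.5, 1], "twist": [0, 0, 0], "hand": -0.5},
    {"dp": [-1, 0.5, 1.7], "twist": [0, 0, 0], "hand": -0.5},
    {"dp": [-1, 0.5, 2.4], "twist": [0, 0, 0], "hand": -0.5},
    {"dp": [-1, 0.5, 2.4], "twist": [0, 0, 0], "hand": -0.5}
  ]
}}

```text
clock: 8.52
tool_pos: [0.4851, 0.0398, 0.064]
eef_rot: [-0.096, 0.995, -0.0, -0.0]
contact_force: [-2.1, -0.5, 5.8]
opening: 0.453
finger_force: 40.0
```

Run:
```python
from h import *
where()
```

```text
mod dock xyz mm [-84.4  -0.3] 0.0 F dock [-2.1 -0.1] 5.8
```

Request:
{"op": "step_arm", "data": {
  "motion": [
    {"dp": [-3, 0, -0.3], "twist": [0, 0, 0], "hand": -0.5},
    {"dp": [-8, 0, -0.3], "twist": [0, 0, 0], "hand": -0.5},
    {"dp": [-13, 0, -0.3], "twist": [0, 0, 0], "hand": -0.5},
    {"dp": [-18, 0, -0.3], "twist": [0, 0, 0], "hand": -0.5},
    {"dp": [-22, 0, -0.3], "twist": [0, 0, 0], "hand": -0.5}
  ]
}}

```text
clock: 9.15
tool_pos: [0.5063, 0.0443, 0.064]
eef_rot: [-0.096, 0.995, -0.0, -0.001]
contact_force: [-2.5, -0.1, 6.8]
opening: 0.452
finger_force: 40.0
```

Run:
```python
from h import *
where()
```

```text
mod dock xyz mm [-62.8   0.1] 0.0 F dock [-2.5  0.4] 6.8
```

Request:
{"op": "step_arm", "data": {
  "motion": [
    {"dp": [-3, 0, -0.2], "twist": [0, 0, 0], "hand": -0.5},
    {"dp": [-6, 0, -0.2], "twist": [0, 0, 0], "hand": -0.5},
    {"dp": [-9, 0, -0.2], "twist": [0, 0, 0], "hand": -0.5},
    {"dp": [-12, 0, -0.2], "twist": [0, 0, 0], "hand": -0.5},
    {"dp": [-15, 0, -0.2], "twist": [0, 0, 0], "hand": -0.5}
  ]
}}

```text
clock: 9.78
tool_pos: [0.521, 0.0471, 0.0641]
eef_rot: [-0.096, 0.995, -0.0, -0.001]
contact_force: [-2.1, -0.1, 6.8]
opening: 0.446
finger_force: 40.0
```

Request:
{"op": "step_arm", "data": {
  "motion": [
    {"dp": [-2, 0, 0], "twist": [0, 0, 0], "hand": -0.5},
    {"dp": [-4, 0, 0], "twist": [0, 0, 0], "hand": -0.5},
    {"dp": [-6, 0, 0], "twist": [0, 0, 0], "hand": -0.5},
    {"dp": [-8, 0, 0], "twist": [0, 0, 0], "hand": -0.5},
    {"dp": [-10, 0, 0], "twist": [0, 0, 0], "hand": -0.5}
  ]
}}

```text
clock: 10.4
tool_pos: [0.5308, 0.049, 0.0641]
eef_rot: [-0.096, 0.995, -0.0, -0.001]
contact_force: [-1.9, 0.1, 7.1]
opening: 0.447
finger_force: 40.0
```

Run:
```python
from h import *
where()
```

```text
mod dock xyz mm [-37.8  -0.1] 0.1 F dock [-1.9  0.5] 7.1
```

Request:
{"op": "step_arm", "data": {
  "motion": [
    {"dp": [-2, 0, 0], "twist": [0, 0, 0], "hand": -0.5},
    {"dp": [-4, 0, 0], "twist": [0, 0, 0], "hand": -0.5},
    {"dp": [-6, 0, 0], "twist": [0, 0, 0], "hand": -0.5},
    {"dp": [-8, 0, 0], "twist": [0, 0, 0], "hand": -0.5},
    {"dp": [-10, 0, 0], "twist": [0, 0, 0], "hand": -0.5}
  ]
}}

```text
clock: 11.02
tool_pos: [0.5391, 0.0496, 0.0641]
eef_rot: [-0.096, 0.995, -0.002, -0.002]
contact_force: [-7.0, -2.9, 13.4]
opening: 0.452
finger_force: 40.0
```

Run:
```python
from h import *
where()
```

```text
mod dock xyz mm [-29.6  -1.1] 0.1 F dock [-7.5 -1.5] 13.4
```

Request:
{"op": "step_arm", "data": {
  "motion": [
    {"dp": [-1.5, 0, -0.3], "twist": [0, 0, 0], "hand": -0.5},
    {"dp": [-3, 0, -0.3], "twist": [0, 0, 0], "hand": -0.5},
    {"dp": [-4.5, 0, -0.3], "twist": [0, 0, 0], "hand": -0.5},
    {"dp": [-6, 0, -0.3], "twist": [0, 0, 0], "hand": -0.5},
    {"dp": [-7.5, 0, -0.3], "twist": [0, 0, 0], "hand": -0.5}
  ]
}}

```text
clock: 11.65
tool_pos: [0.545, 0.0507, 0.0642]
eef_rot: [-0.096, 0.995, -0.002, -0.004]
contact_force: [-9.2, -3.6, 14.0]
opening: 0.449
finger_force: 40.0
```

Run:
```python
from h import *
where()
```

```text
mod dock xyz mm [-23.5  -1.2] 0.2 F dock [-9.7 -1.7] 14.0
```

Request:
{"op": "step_arm", "data": {
  "motion": [
    {"dp": [-1.5, 0, -0.4], "twist": [0, 0, 0], "hand": -0.5},
    {"dp": [-3, 0, -0.4], "twist": [0, 0, 0], "hand": -0.5},
    {"dp": [-4.5, 0, -0.4], "twist": [0, 0, 0], "hand": -0.5},
    {"dp": [-6, 0, -0.4], "twist": [0, 0, 0], "hand": -0.5},
    {"dp": [-7.5, 0, -0.4], "twist": [0, 0, 0], "hand": -0.5}
  ]
}}

```text
clock: 12.28
tool_pos: [0.5542, 0.0525, 0.0642]
eef_rot: [-0.096, 0.995, -0.001, -0.002]
contact_force: [-4.1, -1.9, 4.2]
opening: 0.449
finger_force: 40.0
```

Run:
```python
from h import *
where(); s=r.get_state(); print(R.from_quat(s["eef_rot"]).as_matrix()[:,2].round(4))
c=snap("wrist"); find(c,"wrist",["lock_knob"])
```

```text
mod dock xyz mm [-14.2  -1.2] 0.2 F dock [-4.4 -1.1] 4.2
[-0.0041 -0.0029 -1.    ]
wrist lock_knob 0.97 [0.538 0.132 0.029] [440. 254.]
```

Request:
{"op": "step_arm", "data": {
  "motion": [
    {"dp": [-1.5, 0, 0], "twist": [0, 0, 0], "hand": -0.5},
    {"dp": [-3, 0, 0], "twist": [0, 0, 0], "hand": -0.5},
    {"dp": [-4.5, 0, 0], "twist": [0, 0, 0], "hand": -0.5},
    {"dp": [-6, 0, 0], "twist": [0, 0, 0], "hand": -0.5},
    {"dp": [-7.5, 0, 0], "twist": [0, 0, 0], "hand": -0.5}
  ]
}}

```text
clock: 13.0
tool_pos: [0.5607, 0.054, 0.0641]
eef_rot: [-0.096, 0.995, -0.001, -0.003]
contact_force: [-9.2, -4.0, 11.7]
opening: 0.448
finger_force: 40.0
```

Run:
```python
from h import *
where()
```

```text
mod dock xyz mm [-7.5 -1. ] 0.1 F dock [-9.8 -2.1] 11.7
```

Request:
{"op": "step_arm", "data": {
  "motion": [
    {"dp": [-1, 0, -0.3], "twist": [0, 0, 0], "hand": -0.5},
    {"dp": [-2, 0, -0.3], "twist": [0, 0, 0], "hand": -0.5},
    {"dp": [-3, 0, -0.3], "twist": [0, 0, 0], "hand": -0.5},
    {"dp": [-4, 0, -0.3], "twist": [0, 0, 0], "hand": -0.5},
    {"dp": [-5, 0, -0.3], "twist": [0, 0, 0], "hand": -0.5}
  ]
}}

```text
clock: 13.62
tool_pos: [0.5644, 0.0548, 0.0642]
eef_rot: [-0.096, 0.995, -0.002, -0.004]
contact_force: [-10.7, -4.0, 11.7]
opening: 0.449
finger_force: 40.0
```

Run:
```python
from h import *
where()
```

```text
mod dock xyz mm [-3.7 -0.9] 0.2 F dock [-11.3  -1.9] 11.7
```

Request:
{"op": "step_arm", "data": {
  "motion": [
    {"dp": [-0.8, 0, 0], "twist": [0, 0, 0], "hand": -0.5},
    {"dp": [-1.5, 0, 0], "twist": [0, 0, 0], "hand": -0.5},
    {"dp": [-2.2, 0, 0], "twist": [0, 0, 0], "hand": -0.5},
    {"dp": [-3, 0, 0], "twist": [0, 0, 0], "hand": -0.5}
  ]
}}

```text
clock: 14.12
tool_pos: [0.5667, 0.0552, 0.0642]
eef_rot: [-0.096, 0.995, -0.002, -0.005]
contact_force: [-12.3, -6.0, 12.0]
opening: 0.45
finger_force: 40.0
```

Run:
```python
from h import *
where()
```

```text
mod dock xyz mm [-1.4 -0.9] 0.2 F dock [-13.3  -3.5] 12.0
```

Request:
{"op": "step_arm", "data": {
  "motion": [
    {"dp": [-0.5, 0, 0], "twist": [0, 0, 0], "hand": -0.5},
    {"dp": [-1, 0, 0], "twist": [0, 0, 0], "hand": -0.5},
    {"dp": [-1.5, 0, 0], "twist": [0, 0, 0], "hand": -0.5},
    {"dp": [-2, 0, 0], "twist": [0, 0, 0], "hand": -0.5}
  ]
}}

```text
clock: 14.62
tool_pos: [0.5674, 0.0554, 0.0642]
eef_rot: [-0.096, 0.995, -0.002, -0.006]
contact_force: [-15.6, -5.1, 17.0]
opening: 0.448
finger_force: 40.0
```

Run:
```python
from h import *
where()
```

```text
mod dock xyz mm [-0.7 -0.8] 0.2 F dock [-16.3  -2. ] 17.0
```

Request:
{"op": "step_arm", "data": {
  "motion": [
    {"dp": [-0.5, 0, -0.3], "twist": [0, 0, 0], "hand": -0.5},
    {"dp": [-1, 0, -0.3], "twist": [0, 0, 0], "hand": -0.5},
    {"dp": [-1.5, 0, -0.3], "twist": [0, 0, 0], "hand": -0.5},
    {"dp": [-2, 0, -0.3], "twist": [0, 0, 0], "hand": -0.5}
  ]
}}

```text
clock: 15.12
tool_pos: [0.5675, 0.0554, 0.0642]
eef_rot: [-0.097, 0.995, -0.003, -0.008]
contact_force: [-19.8, -5.9, 17.6]
opening: 0.454
finger_force: 40.0
```

Run:
```python
from h import *
where(); s=r.get_state(); print(R.from_quat(s["eef_rot"]).as_matrix()[:,2].round(4))
c=snap("wrist"); find(c,"wrist",["lock_knob"])
```

```text
mod dock xyz mm [-0.6 -0.9] 0.2 F dock [-20.6  -2. ] 17.6
[-0.0149 -0.0065 -0.9999]
wrist lock_knob 0.81 [0.546 0.126 0.031] [428. 244.]
```

At the stop with about 20 N and no further travel; hold.

Request:
{"op": "step_arm", "data": {
  "motion": [
    {"dp": [0, 0, 0], "twist": [0, 0, 0], "hand": -0.5},
    {"dp": [0, 0, 0], "twist": [0, 0, 0], "hand": -0.5},
    {"dp": [0, 0, 0], "twist": [0, 0, 0], "hand": -0.5},
    {"dp": [0, 0, 0], "twist": [0, 0, 0], "hand": -0.5},
    {"dp": [0, 0, 0], "twist": [0, 0, 0], "hand": -0.5}
  ]
}}

```text
clock: 15.85
tool_pos: [0.5675, 0.0555, 0.0642]
eef_rot: [-0.097, 0.995, -0.003, -0.008]
contact_force: [-18.6, -5.6, 16.9]
opening: 0.448
finger_force: 40.0
```

Request:
{"op": "step_arm", "data": {
  "motion": [
    {"dp": [0, 0, 0], "twist": [0, 0, 0], "hand": -0.5},
    {"dp": [0, 0, 0], "twist": [0, 0, 0], "hand": -0.5},
    {"dp": [0, 0, 0], "twist": [0, 0, 0], "hand": -0.5},
    {"dp": [0, 0, 0], "twist": [0, 0, 0], "hand": -0.5},
    {"dp": [0, 0, 0], "twist": [0, 0, 0], "hand": -0.5}
  ]
}}

```text
clock: 16.48
tool_pos: [0.5675, 0.0554, 0.0642]
eef_rot: [-0.097, 0.995, -0.003, -0.008]
contact_force: [-19.7, -6.6, 17.9]
opening: 0.45
finger_force: 40.0
```

Request:
{"op": "step_arm", "data": {
  "motion": [
    {"dp": [0, 0, 0], "twist": [0, 0, 0], "hand": -0.5},
    {"dp": [0, 0, 0], "twist": [0, 0, 0], "hand": -0.5},
    {"dp": [0, 0, 0], "twist": [0, 0, 0], "hand": -0.5},
    {"dp": [0, 0, 0], "twist": [0, 0, 0], "hand": -0.5},
    {"dp": [0, 0, 0], "twist": [0, 0, 0], "hand": -0.5}
  ]
}}

```text
clock: 17.1
tool_pos: [0.5675, 0.0554, 0.0642]
eef_rot: [-0.097, 0.995, -0.003, -0.008]
contact_force: [-19.8, -5.9, 17.8]
opening: 0.451
finger_force: 40.0
```

Request:
{"op": "step_arm", "data": {
  "motion": [
    {"dp": [0, 0, 0], "twist": [0, 0, 0], "hand": -0.5},
    {"dp": [0, 0, 0], "twist": [0, 0, 0], "hand": -0.5},
    {"dp": [0, 0, 0], "twist": [0, 0, 0], "hand": -0.5},
    {"dp": [0, 0, 0], "twist": [0, 0, 0], "hand": -0.5},
    {"dp": [0, 0, 0], "twist": [0, 0, 0], "hand": -0.5}
  ]
}}

```text
clock: 17.73
tool_pos: [0.5675, 0.0554, 0.0642]
eef_rot: [-0.097, 0.995, -0.003, -0.008]
contact_force: [-18.8, -5.7, 17.3]
opening: 0.451
finger_force: 40.0
```

Request:
{"op": "step_arm", "data": {
  "motion": [
    {"dp": [0, 0, 0], "twist": [0, 0, 0], "hand": -0.5},
    {"dp": [0, 0, 0], "twist": [0, 0, 0], "hand": -0.5},
    {"dp": [0, 0, 0], "twist": [0, 0, 0], "hand": -0.5},
    {"dp": [0, 0, 0], "twist": [0, 0, 0], "hand": -0.5},
    {"dp": [0, 0, 0], "twist": [0, 0, 0], "hand": -0.5}
  ]
}}

```text
clock: 18.35
tool_pos: [0.5675, 0.0554, 0.0643]
eef_rot: [-0.097, 0.995, -0.003, -0.008]
contact_force: [-19.2, -6.0, 17.4]
opening: 0.447
finger_force: 40.0
```

Run:
```python
from h import *
where()
c=snap("wrist"); find(c,"wrist",["lock_knob"]); a=c["pixels"][200:320,360:520]
c2=snap("side"); find(c2,"side",["lock_knob"]); b=c2["pixels"][190:250,220:300]
i=np.hstack([cv2.resize(a,(400,300)),cv2.resize(b,(400,300),interpolation=cv2.INTER_CUBIC)]); cv2.imwrite("pics/k.png",i[...,::-1])
```

```text
mod dock xyz mm [-0.6 -0.9] 0.3 F dock [-20.   -2.2] 17.4
wrist lock_knob 0.97 [0.547 0.125 0.032] [426. 245.]
wrist lock_knob 0.69 [0.517 0.059 0.011] [304. 153.]
side lock_knob 0.45 [0.546 0.128 0.029] [270. 222.]
```

View pics/k.png

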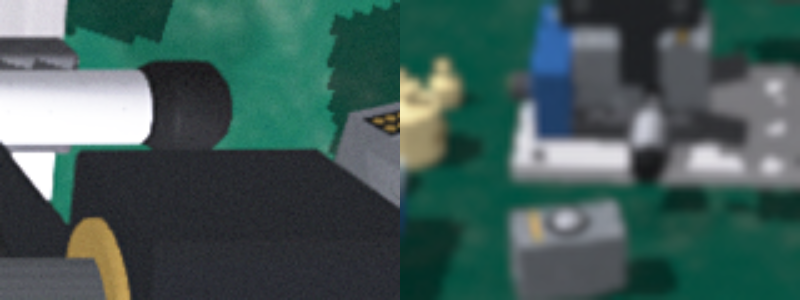

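The knob sits against the sleeve with no red band (left half, px 190,105), so the plunger is home. I'll hold a moment more, ease the push, and open.

Request:
{"op": "step_arm", "data": {
  "motion": [
    {"dp": [0, 0, 0], "twist": [0, 0, 0], "hand": -0.5},
    {"dp": [0, 0, 0], "twist": [0, 0, 0], "hand": -0.5},
    {"dp": [0, 0, 0], "twist": [0, 0, 0], "hand": -0.5},
    {"dp": [1, 0, -0.2], "twist": [0, 0, 0], "hand": -0.5},
    {"dp": [2, 0, -0.3], "twist": [0, 0, 0], "hand": -0.5}
  ]
}}

```text
clock: 19.18
tool_pos: [0.5674, 0.0554, 0.0643]
eef_rot: [-0.096, 0.995, -0.002, -0.006]
contact_force: [-13.1, -5.2, 8.8]
opening: 0.449
finger_force: 40.0
```

Request:
{"op": "step_arm", "data": {
  "motion": [
    {"dp": [0, 0, 0], "twist": [0, 0, 0], "hand": 0.4},
    {"dp": [0, 0, 0], "twist": [0, 0, 0], "hand": 0.4},
    {"dp": [0, 0, 0], "twist": [0, 0, 0], "hand": 0.4},
    {"dp": [0, 0, 0], "twist": [0, 0, 0], "hand": 0.4},
    {"dp": [0, 0, 0], "twist": [0, 0, 0], "hand": 0.4}
  ]
}}

```text
clock: 19.8
tool_pos: [0.5728, 0.0569, 0.065]
eef_rot: [-0.096, 0.995, -0.0, -0.001]
contact_force: [-0.3, 0.1, -0.3]
opening: 0.698
finger_force: 0.0
```

Request:
{"op": "step_arm", "data": {
  "motion": [
    {"dp": [0, 0, -10], "twist": [0, 0, 0], "hand": 0.4},
    {"dp": [0, 0, -40], "twist": [0, 0, 0], "hand": 0.4},
    {"dp": [0, 0, -90], "twist": [0, 0, 0], "hand": 0.4},
    {"dp": [-15, 0, -140], "twist": [0, 0, 0], "hand": 0.4},
    {"dp": [-30, 0, -190], "twist": [0, 0, 0], "hand": 0.4}
  ]
}}

```text
clock: 20.42
tool_pos: [0.6025, 0.0628, 0.2574]
eef_rot: [-0.096, 0.995, -0.0, -0.001]
contact_force: [0.7, -0.4, -0.5]
opening: 0.696
finger_force: 0.0
```

Request:
{"op": "step_arm", "data": {
  "motion": [
    {"dp": [-20, 0, -20], "twist": [0, 0, 0], "hand": 0.4},
    {"dp": [-30, 0, -30], "twist": [0, 0, 0], "hand": 0.4},
    {"dp": [-30, 0, -30], "twist": [0, 0, 0], "hand": 0.4},
    {"dp": [-30, 0, -30], "twist": [0, 0, 0], "hand": 0.4}
  ]
}}

```text
clock: 20.92
tool_pos: [0.6311, 0.0683, 0.2845]
eef_rot: [-0.096, 0.995, -0.0, -0.002]
contact_force: [-0.9, 0.0, -1.1]
opening: 0.7
finger_force: 0.0
```

Run:
```python
from h import *
c=snap("wrist"); find(c,"wrist",["lock_knob","module"]); save(c,"w9",(150,10,430,220),2.8); C=cloud(c)
m=C[(C[...,2]>.056)&(C[...,2]<.064)&(abs(C[...,0]-.567)<.06)&(abs(C[...,1]-.057)<.06)]
print(len(m),m[:,2].mean(),cv2.minAreaRect(m[:,:2].astype(np.float32)))
A=np.c_[m[:,:2],np.ones(len(m))]; print(np.linalg.lstsq(A,m[:,2],rcond=None)[0].round(3)); where()
```

```text
wrist lock_knob 0.62 [0.564 0.059 0.062] [282. 115.]
wrist lock_knob 0.57 [0.55  0.128 0.028] [348. 114.]
wrist module 0.94 [0.568 0.195 0.033] [405. 144.]
wrist module 0.64 [0.56  0.056 0.062] [281. 110.]
2803 0.060037529017442096 ((0.5729184150695801, 0.05736848711967468), (0.08948468416929245, 0.04014525189995766), 7.477906227111816)
[0.003 0.    0.058]
mod dock xyz mm [64.5 -0.7] 220.3 F dock [-0.3 -0.6] -0.8
```

View pics/w9.png

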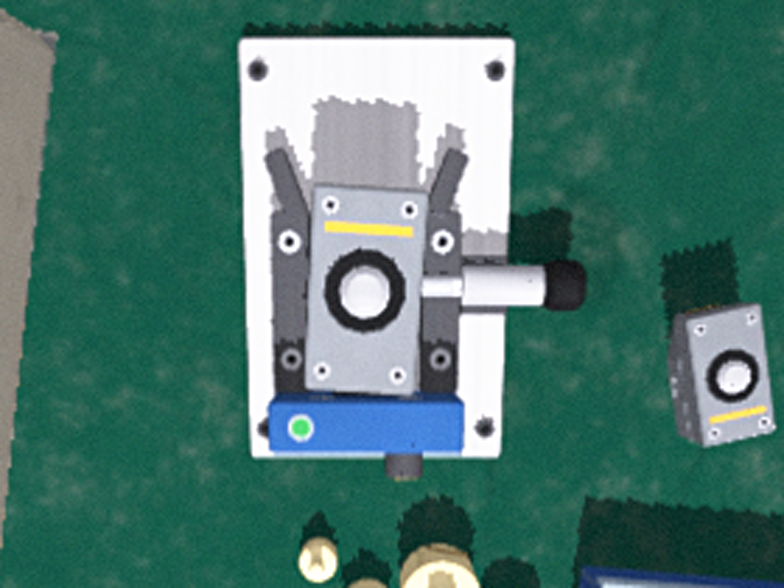

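Run:
```python
from h import *
c=snap("wrist"); C=cloud(c); v,u=np.mgrid[:420,:560]
m=C[(C[...,2]>.056)&(C[...,2]<.064)&(v>70)&(v<151)&(u>250)&(u<310)]
b=cv2.minAreaRect(m[:,:2].astype(np.float32)); print(b)
h=C[(C[...,2]>.0645)&(C[...,2]<.07)&(v>95)&(v<130)]; 
w_=C[(C[...,2]>.045)&(C[...,2]<.056)&(v>150)&(v<180)&(u>235)&(u<325)]
t=np.radians(11.15); M=np.array([[np.cos(t),np.sin(t)],[-np.sin(t),np.cos(t)]])
f=lambda p:(M@(np.array(p)-[.5673,.0572])*1000).round(1)
print("mod dock",f(b[0]),"button",len(h),f(h.mean(0)[:2])); bx=cv2.boxPoints(b); print([f(p).tolist() for p in bx])
q=(w_[:,:2]-[.5673,.0572])@M.T*1000; print("wall x",np.percentile(q[:,0],[2,98]))
print("mouth plate check", r.get_state()["clock"])
```

```text
((0.5636464357376099, 0.05614281818270683), (0.07065531611442566, 0.04015706107020378), 7.478747367858887)
mod dock [-3.8 -0.3] button 237 [ -4.4 -42.2]
[[-37.8, 22.0], [-40.3, -18.1], [30.2, -22.6], [32.8, 17.4]]
wall x [35.08849687 53.88414161]
mouth plate check 21.125
```

```bash
python3 -c "
from plant import r
print(r.finish_job())"
```

```text
the job is handed in; nothing more can be done
None
```

I docked the larger load-cell module, held it against the stop until the lock plunger came home, then released it, withdrew the arm and handed the job in. It was locked and flat, about 3–4 mm off the stop (limit 4.5 mm) and turned about 4° in the rails. The hand-in returned no verdict.

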